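Take the combination padlock off the tool chest

ROBOT

A 6-joint arm with a two-finger parallel gripper is mounted at the origin on the work surface. World frame = base frame: x ahead of the robot, y to its left, z up, the work surface at z = 0. Lengths are in m, angles in rad, forces in N, time in s.
With the tool pointing down it reaches from about 0.35 to 0.775 m from the base axis. Payload 7.3 kg.
Tool frame: the origin (TCP) lies at the very end of the fingers, on their centre line; the grasp point (between the pads) lies 19 mm behind it (robot.tcp_to_grasp is the distance from the TCP to the grasp point, in m); z points along the fingers, y is the direction in which the jaws open and shut (so a half turn about z gives the same grasp; the last joint's range is limited). The gripper opens to 92 mm and grips with 3 to 60 N. Pads are 19 mm wide; open, the fingers measure 130 mm over their backs; the gripper's body (75 mm by 190 mm) begins 47 mm behind the grasp point.
Start: joints at [1.128, 0.342, 1.524, -0, 1.275, -0.146], TCP at [0.154, 0.502, 0.227] pointing down, gripper open.
Joint ranges: [-2.53, 2.53], [-0.77, 2.02], [0.04, 2.7], [-1, 4.14], [0.28, 2.66], [-3.11, 3.11]. Speed limits (rad/s): [2.57, 2.57, 3.14, 3.14, 3.14, 3.14].

INTERFACE

Orientations are given as [roll, pitch, yaw] about the fixed x, y, z axes, in that order (R = Rz(yaw) Ry(pitch) Rx(roll)).
In Python, from cell import robot gives the robot as it stands.
- The arm moves only by the tool arm_command, never from a script. Its argument "motion" is a list that holds one entry, the list of rows, each a list of 7 numbers: the turn, a rotation vector about the tool's x, y, z in units of 90 degrees (1.0 is 90 degrees), then the shift along the tool's x, y, z in units of 30 cm (1.0 is 30 cm), then the opening, from -1 (shut) to 1 (fully open). In form: [[[wx, wy, wz, tx, ty, tz, grip], ...]]. A call has 1 to 8 rows; each row is the pose to reach, as a shift and turn from the pose commanded when the call began, along the tool's axes at that moment; what a row does not reach only later rows make up. A row lasts 1/10 s, in which the tool goes at most 50 mm and 8.59 degrees, less where a joint would pass 70% of its speed; a pose out of reach is approached as far as the arm can. A call with a number of a shift or a turn outside -1 to 1 is refused whole. A call with a gripper value outside its range is refused whole. The fingers move at their own pace and stop on an object; "grip_force" is the grip in N (left out, the last holds). Time passes only in rows, so rows that repeat a pose let the fingers close. It gives the time, the measured TCP pose, the force and the opening at its end, in the units of the state.
- robot.observe(): the state, without advancing time (a new reading comes with each control period).
- robot.read_camera(name): name is "scene" or "top" or "wrist"; returns a dict with "image" (400x640x3 uint8, red, green, blue), "z_map" (400x640 float32, m along the optical axis (not along the pixel's ray), 0 where there is no reading), "fov_y" (degrees; the focal length in pixels is half the picture's height over the tangent of half this angle, whatever the lens; pixels are square), "cx", "cy" (the principal point, pixels), "cam_to_world" (4x4, takes a point from camera to world coordinates). Camera axes: x right, y down, z forward; pixel columns grow to the right and rows downward; lengths in m; the calibration is good to about 2 mm. A picture is of the moment at which its call begins.
- robot.hand_in(): hands the job in, once; it reports no verdict.
The state is a dict: "time": time; "qpos": joint angles; "qvel": joint speeds; "joint_efforts": joint torques, N m; "tool_pos": TCP position; "tool_rot": TCP orientation; "contact_force": force on the tool from outside, world axes, zero at the start; "torque": the same for the moment, N m; "opening": finger opening in m.
Only numpy, scipy, OpenCV 4.12 (cv2) and the standard library are available. Lean on these libraries where they do the work, as an engineer would, in place of code of your own. Each camera call takes 0.05 s, during which the arm holds its last target.

TASK

Unlock the blue tool chest's hasp: turn the padlock's dial to its opening mark, where the shackle clicks part-way out, then pull the shackle fully open so that its free leg leaves the staple. Lift the padlock off and finish while holding it, still fully open, at least 12 cm higher than it lay, leaving the tools around it where they are.

Things in the scene. Friction and masses are not known exactly. Their poses are not given: they have to be found in the camera images.
- lock_mid (a point): Centre of the padlock's body, half-way up. Silver-grey lock lying on its back, dial up, about 0.35 kg: round body 58 mm across, 30 mm thick, its shoulder 26 mm from the centre on its own +y side, where the shackle comes out. Axes: z up out of the dial's face, +y from body to shackle bow. A red index mark sits on the face at the +y edge of the dial.
- guard (a point): Centre of the floor of the lock guard on the chest, under the lock (5 mm steel plate): three low walls, 14 mm high, inner faces 30.5 mm from here at -x, +x and -y, open on the shackle's side. The lock lies in it with 1.5 mm of play and is kept from turning with the dial.
- knob_grip (a point): Point on the dial's axis, half-way up its knob, where to grip: round black knurled knob, 28 mm diameter, from 11 mm below to 9 mm above this point, on a dial disc of 42 mm diameter, 2.5 mm thick, on the lock's face. It turns with the dial; its own +y axis runs along the white line on knob and disc.
- dial (a joint): Dial angle, rad, positive anticlockwise from above, no stops. 0 (or 6.283) is the opening mark: white line at the red index, towards the bow. Starts between 0.8 and 5.4; either way will do. Turns with about 0.1 N m, clicks every 0.314 rad over small notches, stays in the nearest when let go. Within about 0.2 rad of the mark the shackle springs out 6 mm and then keeps the dial there.
- shackle (a joint): How far the shackle is out of the body along the lock's own +y, m: up to about 0.0015 while locked (it ticks in and out as the dial clicks), 0.006 when it has sprung out at the opening mark, 0.026 at its stop, fully open. Beyond 0.006 it stays where it is left; pulling it takes about 2 N.
- shackle_grip (a point): Midway between the shackle's two straight legs, 50 mm from the lock's centre while locked; moves with the shackle. U of 8 mm round steel bar lying level: legs parallel to the lock's y, 34 mm apart (42 mm over the outside); bow ends 31 mm beyond this point. Both legs can be gripped together here from above, squeezing along the lock's x; the legs' centres are 20 mm above the chest's deck.
- free_leg_end (a point): End of the shackle's free (+x) leg, inside the body while locked, 12 mm from the lock's centre along y; moves with the shackle. This leg passes through the staple and comes out of it and of the body when the shackle is pulled; the other leg stays in the body.
- staple (a point): Middle of the eye of the hasp's staple: fixed steel arch, 25 mm wide, 6 mm thick along the leg, top 33 mm above the deck, eye 13 mm wide round the free leg; near face 27.5 mm, far face 33.5 mm from the lock's centre along y, so it also stops the body when the shackle is pulled. Fully open, the free leg is 3 mm or more clear of it and the lock lifts straight up.
- chest: Flat blue steel tool chest, fixed; front deck 106 mm, lid 110 mm high. Origin on the table under the guard's centre; +x to the chest's back, +y along its front in the direction the shackle is pulled; it reaches from -57 to 254 mm in x (its front handle to -95), -165 to 225 mm in y. Nothing on it but the lock stands higher than 50 mm.
- optical_punch: Bystander on the lid: black waisted punch guide, 32 mm diameter, with a clear acrylic rod, 47 mm tall. Origin under its centre.
- centre_punch: Bystander on the lid: steel centre punch lying along its x, 71 mm long, 13 mm diameter. Origin under its middle.
- square: Bystander on the lid: engineer's square lying flat, dark stock 70 mm long, steel blade 95 mm. Origin under the stock's middle.
- scriber: Bystander on the front deck, about 185 mm from the lock on its +y side: pen scriber lying along its x, about 110 mm long, 10 mm diameter. Origin under its middle.
- hammer: Bystander on the table, left: hammer with blue handle, 280 mm long. Origin under it.
- v_block: Bystander on the table, right: dark steel V-block, 50 x 45 x 40 mm. Origin under its centre.
- oil_bottle: Bystander on the table, right: yellow oil bottle with red cap, 56 mm diameter, 150 mm tall. Origin under its centre.

How it is judged:
By the outcome, as a careful person would: the job done as asked, in the order asked, and still so for the second after the job is handed in, while the arm keeps its last pose, push and grip.
It also fails if it takes over 64 s, if anything falls off the work surface, if the arm or the gripper's body presses on something with over 40 N, if the wrist force passes 120 N, or if a joint passes its speed limit or range.

## Working session

There is one attempt and no reset: what is moved stays moved. The work goes in short steps, Python scripts to look and compute and a tool call to move; the robot and the scene stay as the last step left them, time stands still between calls to the robot, and variables do not carry over. Pictures are saved under pics/ and viewed, and the job is handed in when it is done.

Besides the shell and the picture viewer there is one more tool, called after "Request:" by a JSON object that holds its "name" and its "arguments", one argument or row to a line. arm_command: Moves the arm, as the interface text tells. Its arguments: {"type":"object","properties":{"motion":{"type":"array"},"grip_force":{"type":"number"}},"required":["motion"]}

```bash
ls; mkdir -p pics; cat > h.py <<'E'
import numpy as np, cv2
from cell import robot
def K(c):
    f=c["image"].shape[0]/2/np.tan(np.radians(c["fov_y"])/2); return f,c["cx"],c["cy"]
def save(c,n,box=None,s=1):
    im=c["image"][:,:,::-1]
    if box: u0,v0,u1,v1=box; im=im[v0:v1,u0:u1]
    if s!=1: im=cv2.resize(im,None,fx=s,fy=s,interpolation=cv2.INTER_CUBIC)
    cv2.imwrite("pics/"+n,im)
def w(c,u,v,z=None):
    f,cx,cy=K(c)
    if z is None: z=c["z_map"][int(round(v)),int(round(u))]
    p=np.array([(u-cx)/f*z,(v-cy)/f*z,z,1]); return (c["cam_to_world"]@p)[:3]
def wh(c,u,v,h):
    "ray at world height h"
    a=c["cam_to_world"][:3,3]; b=w(c,u,v,1.0); d=b-a; return a+d*(h-a[2])/d[2]
def proj(c,p):
    f,cx,cy=K(c); q=np.linalg.inv(c["cam_to_world"])@np.r_[p,1]; return cx+f*q[0]/q[2],cy+f*q[1]/q[2]
E
python3 - <<'E'
from h import *
import pickle
for n in ["scene","top","wrist"]:
    c=robot.read_camera(n); save(c,n+"0.png"); pickle.dump(c,open(n+"0.pkl","wb")); print(n,c["fov_y"],c["cx"],c["cy"],c["cam_to_world"].round(3).tolist())
o=robot.observe(); print(o)
E
```

```text
pics
scene 42.34463550050712 321.301831960597 205.02921257366637 [[-0.787, 0.518, -0.336, 1.079], [0.617, 0.663, -0.424, 0.639], [0.004, -0.541, -0.841, 1.404], [0.0, 0.0, 0.0, 1.0]]
top 50.296517662251254 321.5343828111933 194.60436597225106 [[0.016, -0.997, 0.071, 0.43], [-1.0, -0.017, -0.003, 0.01], [0.004, -0.071, -0.997, 1.5], [0.0, 0.0, 0.0, 1.0]]
wrist 63.97203105277925 315.11857116674463 193.5289855834344 [[0.292, 0.914, 0.283, 0.076], [0.956, -0.278, -0.089, 0.526], [-0.003, 0.297, -0.955, 0.384], [0.0, 0.0, 0.0, 1.0]]
{'time': 0.15, 'qpos': array([ 1.12794249e+00,  3.42556853e-01,  1.52477446e+00,  3.28709601e-05,
        1.27538160e+00, -1.45981180e-01]), 'qvel': array([ 2.59575958e-05, -2.76107172e-03, -2.64505130e-03, -1.54951609e-03,
       -6.02646451e-04,  4.39037880e-04]), 'joint_efforts': array([ 1.62347555e-03, -4.31467259e+01, -2.44353747e+01,  7.19579263e-02,
        5.37294941e-02, -5.08226617e-05]), 'tool_pos': array([0.15341385, 0.50178408, 0.22621571]), 'tool_rot': array([-3.14048888e+00, -1.94058380e-04,  2.84471030e+00]), 'contact_force': array([-0.56435423,  0.19357885,  0.32600966]), 'torque': array([ 0.00992107, -0.00807825,  0.0204383 ]), 'opening': 0.09187734186839908}
```

View pics/scene0.png

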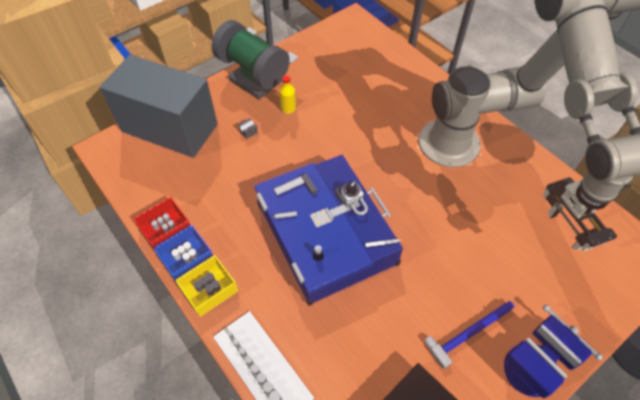

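View pics/top0.png

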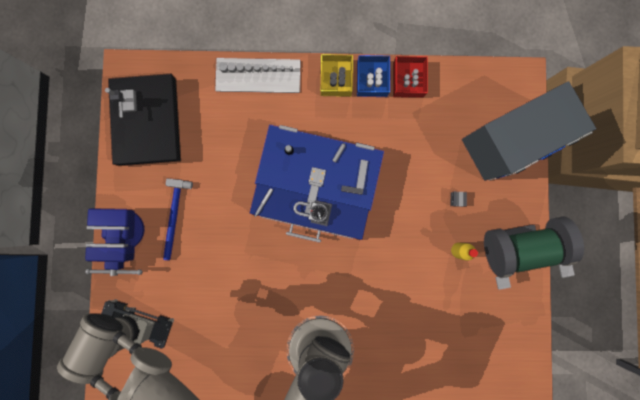

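View pics/wrist0.png

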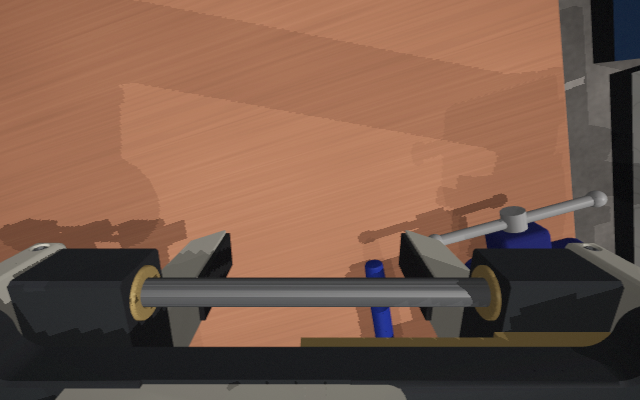

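The top view shows the lock at about (318,212) with its bow towards (300,209). The chest is just ahead of the robot, slightly rotated. I'll crop and measure.

```bash
python3 - <<'E'
from h import *
import pickle
t=pickle.load(open("top0.pkl","rb")); s=pickle.load(open("scene0.pkl","rb"))
save(t,"t_crop.png",(240,115,400,250),5); save(s,"s_crop.png",(310,165,410,240),8)
for n,uv in dict(knob=(318,211),bow=(297,209),deckc=(253,213),deckr=(362,237)).items(): print(n,w(t,*uv).round(3))
print(w(s,349,187).round(3))
E
```

```text
knob [0.473 0.016 0.169]
bow [0.48  0.085 0.111]
deckc [0.465 0.228 0.11 ]
deckr [ 0.393 -0.129  0.105]
[0.481 0.015 0.166]
```

View pics/t_crop.png

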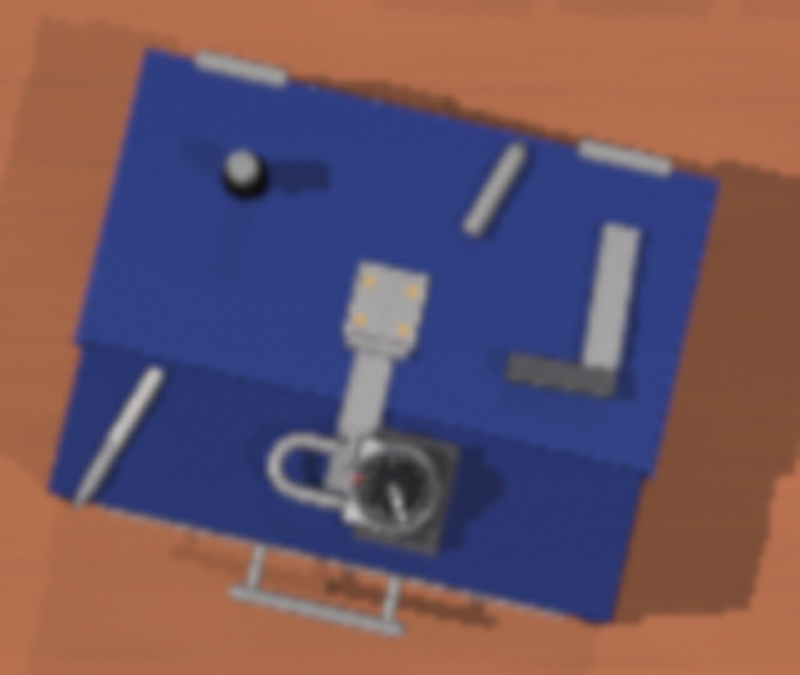

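View pics/s_crop.png

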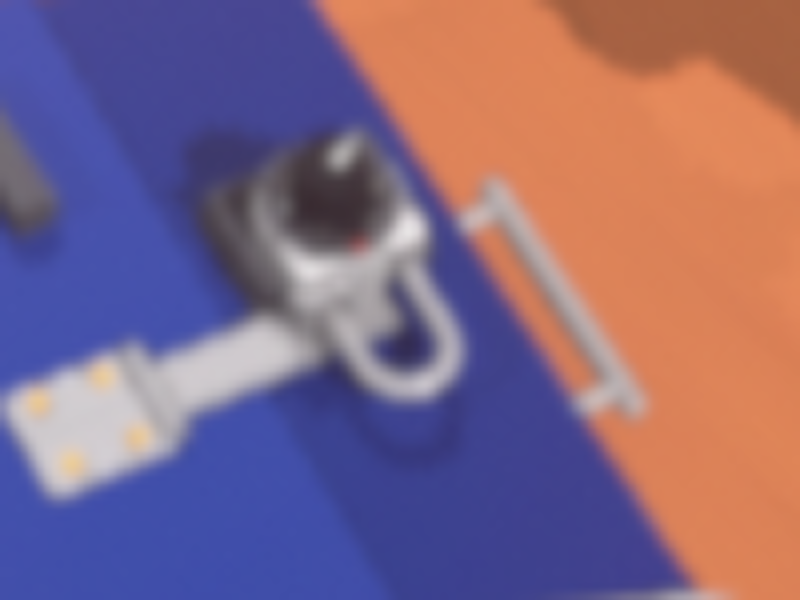

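Request:
{"name": "arm_command", "arguments": {
  "motion": [
    [[0,0,0,-0.75,-0.62,-0.2,1],[0,0,0,-0.75,-0.62,-0.2,1],[0,0,0,-0.75,-0.62,-0.2,1],[0,0,0,-0.75,-0.62,-0.2,1],[0,0,0,-0.75,-0.62,-0.2,1],[0,0,0,-0.75,-0.62,-0.2,1],[0,0,0,-0.75,-0.62,-0.2,1]]
  ]
}}

```text
time: 0.85
tool_pos: [0.3174, 0.2546, 0.2878]
tool_rot: [3.141, 0.003, 2.838]
contact_force: [-0.1, 0.9, -0.7]
opening: 0.0921
```

Request:
{"name": "arm_command", "arguments": {
  "motion": [
    [[0,0,0,-0.75,-0.62,0,1],[0,0,0,-0.75,-0.62,0,1],[0,0,0,-0.75,-0.62,0,1],[0,0,0,-0.75,-0.62,0,1],[0,0,0,-0.75,-0.62,0,1],[0,0,0,-0.75,-0.62,0,1],[0,0,0,-0.75,-0.62,0,1],[0,0,0,-0.75,-0.62,0,1]]
  ]
}}

```text
time: 1.65
tool_pos: [0.4749, 0.0147, 0.2859]
tool_rot: [3.141, -0.002, 2.843]
contact_force: [-0.7, -0.3, 0.6]
opening: 0.0915
```

```bash
python3 - <<'E'
from h import *
import pickle
c=robot.read_camera("wrist"); save(c,"w1.png"); pickle.dump(c,open("w1.pkl","wb"))
o=robot.observe(); print(o["time"],o["tool_pos"],o["tool_rot"],o["qpos"].round(3))
E
```

```text
1.7 [0.4745602  0.01550969 0.28623152] [ 3.14119387e+00 -1.52789920e-03  2.84480553e+00] [-1.290e-01  2.070e-01  1.545e+00  1.000e-03  1.391e+00 -1.404e+00]
```

View pics/w1.png

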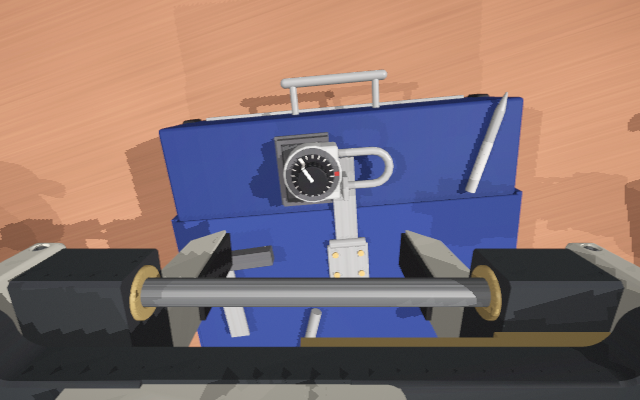

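Request:
{"name": "arm_command", "arguments": {
  "motion": [
    [[0,0,0,0,0.25,0.1,1],[0,0,0,0,0.25,0.1,1],[0,0,0,0,0.25,0.1,1],[0,0,0,0,0.25,0.1,1]]
  ]
}}

```text
time: 2.1
tool_pos: [0.4961, 0.0881, 0.2567]
tool_rot: [-3.141, -0.001, 2.848]
contact_force: [-0.5, 0.1, 0.8]
opening: 0.092
```

```bash
python3 - <<'E'
from h import *
import pickle
a=pickle.load(open("w1.pkl","rb"))
c=robot.read_camera("wrist"); pickle.dump(c,open("w2.pkl","wb"))
save(a,"w1c.png",(265,115,405,220),5.7); 
for p in [(.475,.015,.15)]: print(proj(a,p),proj(c,p))
u,v=map(int,proj(c,(.475,.04,.15)))
b=(u-70,v-50,u+70,v+55); print(b); save(c,"w2c.png",b,5.7); save(c,"w2.png")
E
```

```text
(np.float64(315.1960101709481), np.float64(183.44221576179757)) (np.float64(227.095121463272), np.float64(193.14598263866137))
(184, 135, 324, 240)
```

View pics/w1c.png

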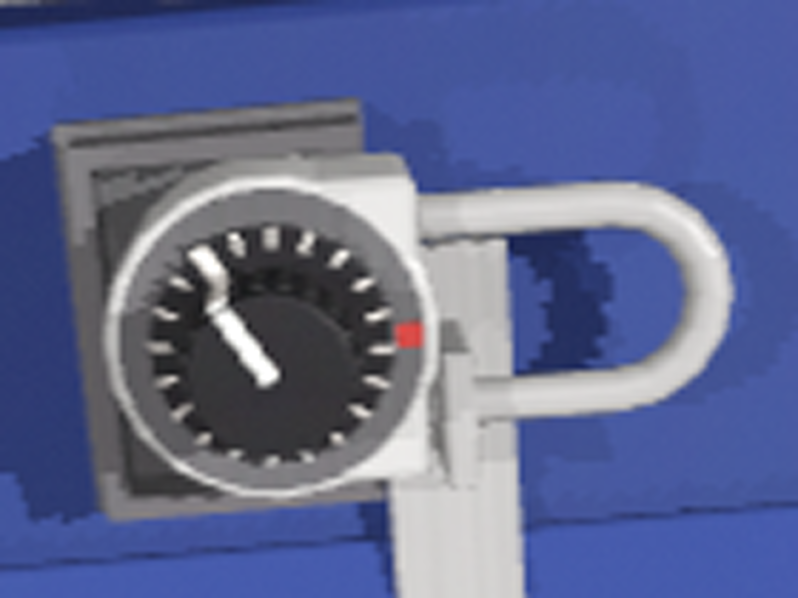

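View pics/w2c.png

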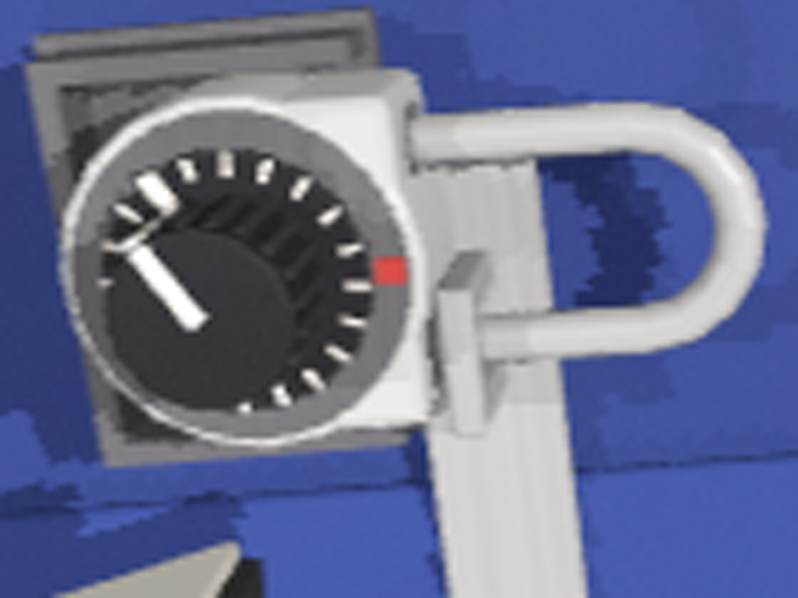

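```bash
cat >> h.py <<'E'
def tri(L):
    A=np.zeros((3,3));b=np.zeros(3)
    for c,u,v in L:
        o=c["cam_to_world"][:3,3]; d=w(c,u,v,1.)-o; d/=np.linalg.norm(d); P=np.eye(3)-np.outer(d,d); A+=P;b+=P@o
    x=np.linalg.solve(A,b)
    return x,[np.round(np.array(proj(c,x))-(u,v),1).tolist() for c,u,v in L]
E
python3 - <<'E'
from h import *
import pickle
a=pickle.load(open("w1.pkl","rb"));c=pickle.load(open("w2.pkl","rb"));t=pickle.load(open("top0.pkl","rb"))
f=lambda p:(265+p[0]/5.7,115+p[1]/5.7); g=lambda p:(184+p[0]/5.7,135+p[1]/5.7)
P={}
for n,p,q in [("knobtop",(270,375),(198,325)),("body",(271,335),(237,269)),("bowtip",(733,293),(765,230)),("red",(409,335),(391,271)),
 ("lineouter",(213,308),(138,250)),("hingeL_mid",(560,206),(560,128)),("freeL",(570,394),(570,333))]:
    x,r=tri([(a,*f(p)),(c,*g(q))]); P[n]=x; print(n,x.round(4),r)
for n,h in [("body",.141)]:
    print(n,wh(a,*f((271,335)),h).round(4),wh(c,*g((237,269)),h).round(4))
for h in (.163,): print(wh(a,*f((270,375)),h).round(4),wh(c,*g((198,325)),h).round(4))
bt=[wh(a,*f((733,293)),.126),wh(c,*g((765,230)),.126)]; print(bt)
# leg directions at z=.126 (outer leg centrelines)
l1=[wh(a,*f(p),.126) for p in [(470,212),(620,204)]]; l2=[wh(a,*f(p),.126) for p in [(490,398),(630,392)]]
for l in (l1,l2): d=l[1]-l[0]; print("leg",l[0].round(4),l[1].round(4),"yaw",np.arctan2(d[1],d[0])-np.pi/2)
fr=[wh(a,u,v,.106) for u,v in [(163,129),(522,98)]]; print(fr)
# line angle
for cam,k,p0,p1 in [(a,f,(265,378),(216,310)),(c,g,(197,325),(138,252))]:
    d=wh(cam,*k(p1),.163)-wh(cam,*k(p0),.163); print("line ang from yaxis",np.arctan2(d[1],d[0])-np.pi/2)
E
```

```text
knobtop [0.4685 0.0144 0.1649] [[0.1, 0.5], [-0.1, -0.6]]
body [0.4668 0.0148 0.143 ] [[-0.0, -0.1], [0.0, 0.1]]
bowtip [0.4873 0.0937 0.1283] [[0.1, 0.5], [-0.1, -0.5]]
red [0.4741 0.0371 0.1417] [[0.0, 0.0], [-0.0, -0.0]]
lineouter [0.4564 0.0086 0.1605] [[0.1, 0.5], [-0.1, -0.6]]
hingeL_mid [0.4617 0.068  0.1335] [[-0.0, -0.1], [0.0, 0.1]]
freeL [0.4916 0.0607 0.1428] [[-0.0, -0.2], [0.0, 0.2]]
body [0.4673 0.0147 0.141 ] [0.467  0.0141 0.141 ]
[0.4685 0.0143 0.163 ] [0.4694 0.0135 0.163 ]
[array([0.48746454, 0.094184  , 0.126     ]), array([0.48830586, 0.09350048, 0.126     ])]
leg [0.4598 0.0534 0.126 ] [0.4661 0.0788 0.126 ] yaw -0.2438488428828285
leg [0.4935 0.0479 0.126 ] [0.4998 0.0723 0.126 ] yaw -0.25292635835362987
[array([ 0.38399857, -0.12275938,  0.106     ]), array([0.46222651, 0.23752102, 0.106     ])]
line ang from yaxis -4.403844268806283
line ang from yaxis -4.404832391985446
```

Request:
{"name": "arm_command", "arguments": {
  "motion": [
    [[0,0,0,0.016,-0.262,0.05,0.3],[0,0,0,0.016,-0.262,0.1,0.3],[0,0,0,0.016,-0.262,0.2,0.3],[0,0,0,0.016,-0.262,0.256,0.3],[0,0,0,0.016,-0.262,0.256,0.3],[0,0,0,0.016,-0.262,0.256,0.3]]
  ]
}}

```text
time: 2.75
tool_pos: [0.4696, 0.0123, 0.1809]
tool_rot: [3.141, 0.001, 2.844]
contact_force: [-0.4, 0.3, 0.6]
opening: 0.0599
```

```bash
python3 - <<'E'
from h import *
o=robot.observe(); print(o["time"],o["tool_pos"],o["tool_rot"],o["opening"])
c=robot.read_camera("wrist"); save(c,"w3.png",(160,120,480,340),2.5)
E
```

```text
2.75 [0.46963818 0.01234536 0.18093749] [3.14141866e+00 1.17971712e-03 2.84439119e+00] 0.05986326078856999
```

View pics/w3.png

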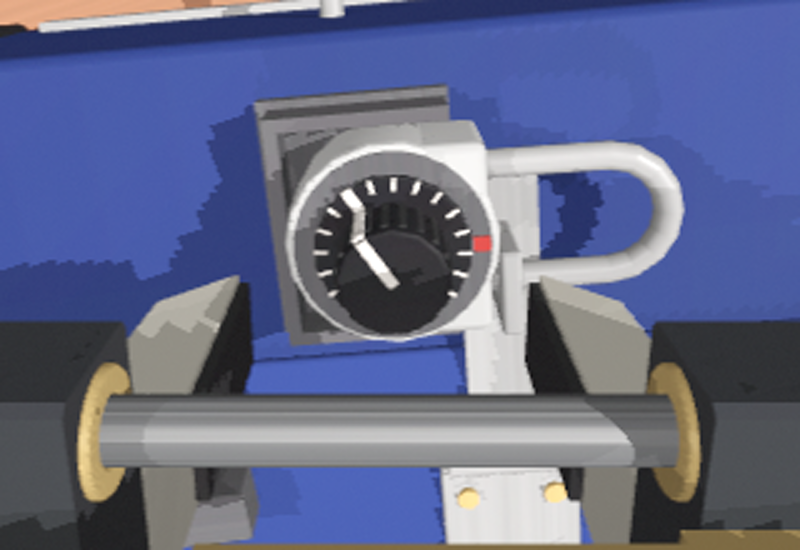

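Request:
{"name": "arm_command", "arguments": {
  "motion": [
    [[0,0,0,0,0,0.06,0.3],[0,0,0,0,0,0.113,0.3],[0,0,0,0,0,0.113,0.3],[0,0,0,0,0,0.113,0.3],[0,0,0,0,0,0.113,-0.1],[0,0,0,0,0,0.113,-0.4],[0,0,0,0,0,0.113,-1],[0,0,0,0,0,0.113,-1]]
  ],
  "grip_force": 30
}}

```text
time: 3.6
tool_pos: [0.4696, 0.0127, 0.1463]
tool_rot: [3.141, 0.001, 2.845]
contact_force: [0.2, -0.1, -0.6]
opening: 0.0323
```

Request:
{"name": "arm_command", "arguments": {
  "motion": [
    [[0,0,0,0,0,0,-1],[0,0,0,0,0,0,-1],[0,0,0,0,0,0,-1]]
  ]
}}

```text
time: 3.9
tool_pos: [0.4696, 0.0128, 0.1462]
tool_rot: [3.141, 0.0, 2.845]
contact_force: [-0.6, 1.4, 2.0]
opening: 0.0274
```

```bash
python3 - <<'E'
from h import *
o=robot.observe(); print(o["time"],o["tool_pos"],o["tool_rot"],o["opening"],o["contact_force"],o["torque"])
c=robot.read_camera("wrist"); save(c,"w4.png",(160,120,480,340),2.5)
E
```

```text
3.9 [0.46959067 0.01278864 0.14621539] [3.14121021e+00 3.98240798e-04 2.84474402e+00] 0.027375041480117164 [-0.64616635  1.44634594  1.99073242] [ 0.18219919 -0.00318234 -0.06305399]
```

View pics/w4.png

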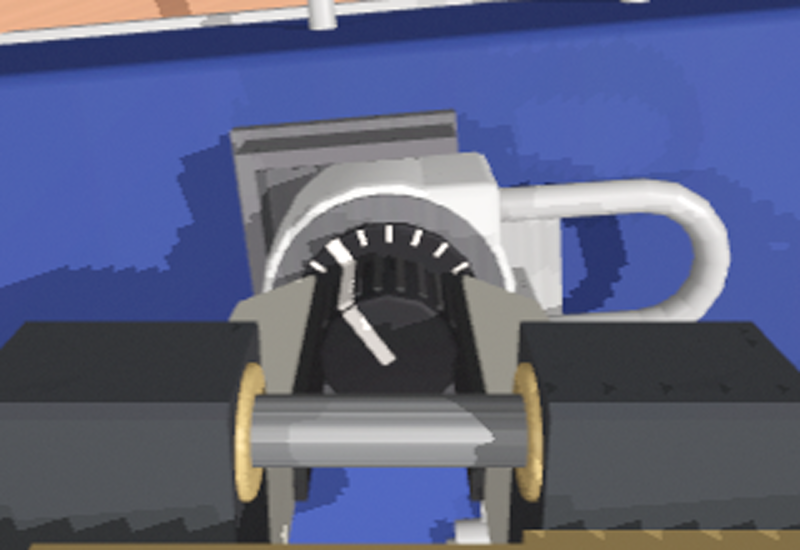

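Request:
{"name": "arm_command", "arguments": {
  "motion": [
    [[0,0,0.08,0,0,0,-1],[0,0,0.16,0,0,0,-1],[0,0,0.24,0,0,0,-1],[0,0,0.32,0,0,0,-1],[0,0,0.4,0,0,0,-1],[0,0,0.48,0,0,0,-1],[0,0,0.56,0,0,0,-1],[0,0,0.64,0,0,0,-1]]
  ]
}}

```text
time: 4.75
tool_pos: [0.4688, 0.0122, 0.1462]
tool_rot: [-3.14, 0.001, 1.835]
contact_force: [-4.8, -2.5, 6.9]
opening: 0.027
```

```bash
python3 - <<'E'
from h import *
o=robot.observe(); print(o["time"],o["tool_pos"],o["tool_rot"],o["opening"],o["contact_force"],o["torque"])
c=robot.read_camera("wrist"); save(c,"w5.png",(160,120,480,340),2.5)
E
```

```text
4.75 [0.46875385 0.01223604 0.14623177] [-3.14002999e+00  5.12035868e-04  1.83481077e+00] 0.02698203984762256 [-4.84792598 -2.51394115  6.92917888] [-0.47247012  0.70685924  0.0571229 ]
```

View pics/w5.png

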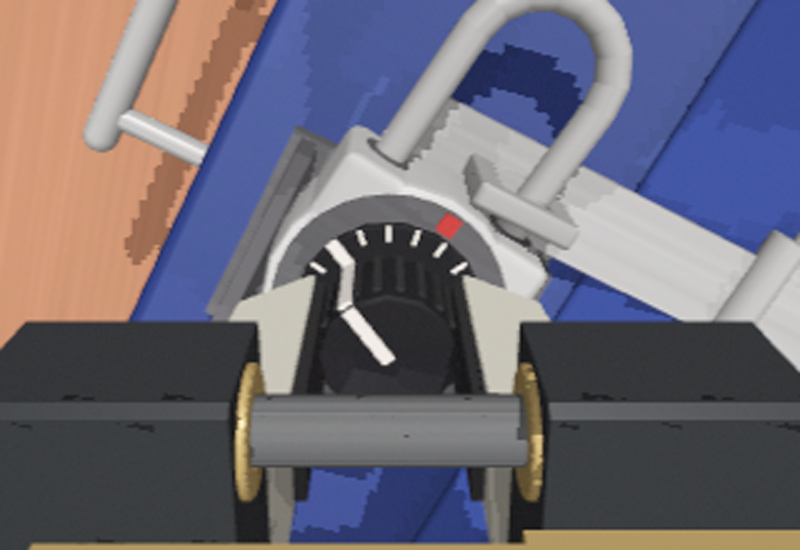

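Request:
{"name": "arm_command", "arguments": {
  "motion": [
    [[0,0,0.09,0,0,0,-1],[0,0,0.18,0,0,0,-1],[0,0,0.27,0,0,0,-1],[0,0,0.36,0,0,0,-1],[0,0,0.45,0,0,0,-1],[0,0,0.54,0,0,0,-1],[0,0,0.62,0,0,0,-1],[0,0,0.69,0,0,0,-1]]
  ]
}}

```text
time: 5.6
tool_pos: [0.4676, 0.0126, 0.1462]
tool_rot: [-3.139, 0.003, 0.751]
contact_force: [-6.4, -0.6, 9.9]
opening: 0.0274
```

Request:
{"name": "arm_command", "arguments": {
  "motion": [
    [[0,0,0,0,0,0,-1],[0,0,0,0,0,0,-1]]
  ]
}}

```text
time: 5.8
tool_pos: [0.4681, 0.0124, 0.1462]
tool_rot: [-3.14, 0.002, 0.756]
contact_force: [-5.9, -1.3, 7.6]
opening: 0.0273
```

```bash
python3 - <<'E'
from h import *
o=robot.observe(); print(o["time"],o["tool_pos"],o["tool_rot"],o["opening"],o["contact_force"],o["torque"])
c=robot.read_camera("wrist"); save(c,"w6.png",(160,120,480,340),2.5)
E
```

```text
5.8 [0.46805003 0.01243488 0.14621359] [-3.14005697e+00  2.39645997e-03  7.55838854e-01] 0.027303241690128467 [-5.93710108 -1.27131574  7.61311757] [-0.25979449  1.14668595  0.06619315]
```

View pics/w6.png

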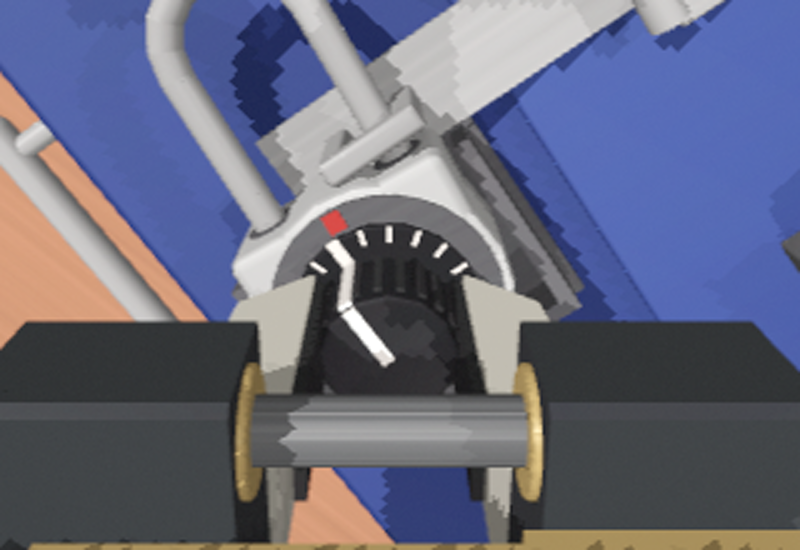

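Request:
{"name": "arm_command", "arguments": {
  "motion": [
    [[0,0,0,0,0,0,-0.2],[0,0,0,0,0,0,0],[0,0,0,0,0,0,0.3],[0,0,0,0,0,-0.05,0.3],[0,0,0,0,0,-0.2,0.3],[0,0,-0.09,0,0,-0.35,0.5],[0,0,-0.18,0,0,-0.4,0.5],[0,0,-0.26,0,0,-0.4,0.5]]
  ]
}}

```text
time: 6.65
tool_pos: [0.4709, 0.0125, 0.2689]
tool_rot: [3.136, -0.002, 1.17]
contact_force: [0.3, 0.3, -0.3]
opening: 0.0688
```

Request:
{"name": "arm_command", "arguments": {
  "motion": [
    [[0,0,-0.05,-0.1,0,0,0.5],[0,0,-0.106,-0.1,0,0,0.5],[0,0,-0.106,-0.1,0,0,0.5],[0,0,-0.106,-0.1,0,0,0.5]]
  ]
}}

```text
time: 7.05
tool_pos: [0.4577, -0.0148, 0.2659]
tool_rot: [-3.142, -0.0, 1.328]
contact_force: [-0.4, -0.2, -0.9]
opening: 0.0692
```

```bash
python3 - <<'E'
from h import *
import pickle
o=robot.observe(); print(o["time"],o["tool_pos"],o["tool_rot"],o["opening"],o["contact_force"],o["torque"])
c=robot.read_camera("wrist"); save(c,"w7.png",(160,60,480,300),2.5); pickle.dump(c,open("w7.pkl","wb"))
E
```

```text
7.05 [ 0.4576528  -0.01476576  0.26591679] [-3.14155251e+00 -2.28629519e-04  1.32815670e+00] 0.06918415722177934 [-0.36962436 -0.20797363 -0.9473902 ] [-0.07644101  0.104581    0.0014459 ]
```

View pics/w7.png

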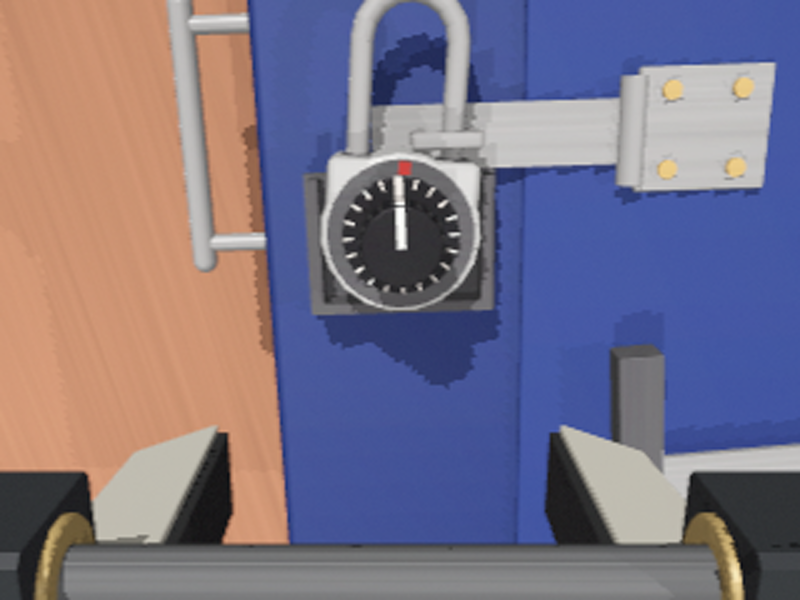

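```bash
python3 - <<'E'
from h import *
import pickle
c=pickle.load(open("w7.pkl","rb")); save(c,"w7b.png",(270,30,370,190),3.75*1)
save(c,"w7b.png",(270,30,410,130),5.7)
save(c,"w7d.png",(270,105,410,205),5.7)
E
```

```text
(no output)
```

View pics/w7b.png

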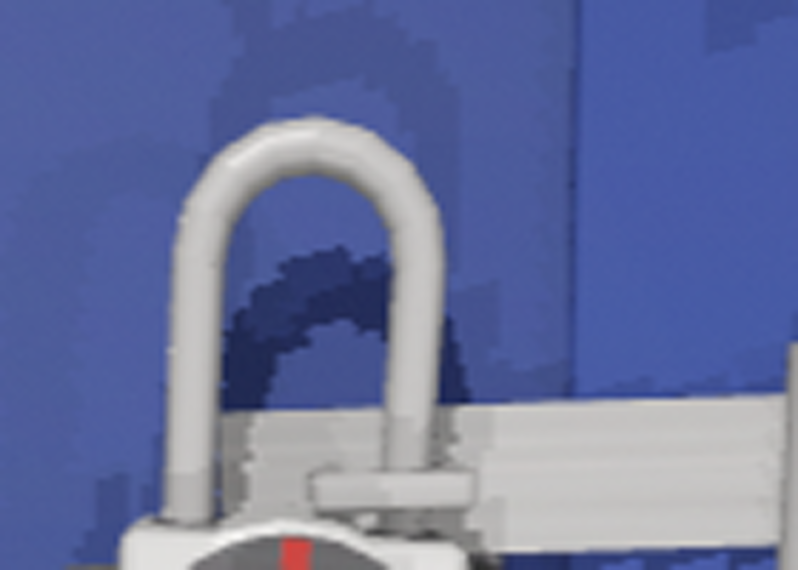

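View pics/w7d.png

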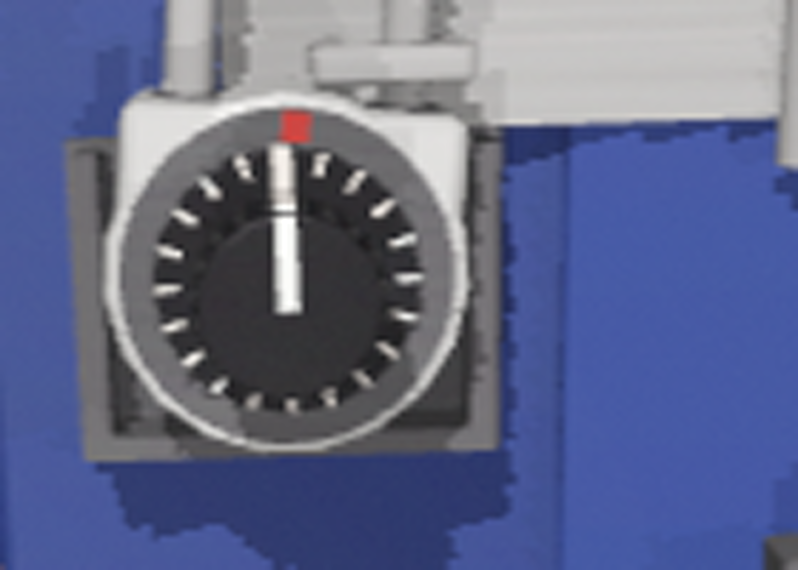

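```bash
python3 - <<'E'
from h import *
import pickle
c=pickle.load(open("w7.pkl","rb"))
R=lambda p:np.array([270+p[0]/5.7,30+p[1]/5.7]); 
bt=wh(c,*R((310,118)),.126); b=wh(c,*(270+287/5.7,105+272/5.7),.141)
d=bt-b; print(bt.round(4),b.round(4),np.hypot(*d[:2]),np.arctan2(d[1],d[0])-np.pi/2)
for y in (260,400):
  for x0,x1 in [((178,230),(388,440))] if y==260 else [((168,218),(386,438))]:
    L=wh(c,*R((sum(x0)/2,y)),.126);Rr=wh(c,*R((sum(x1)/2,y)),.126); print("legs",L.round(4),Rr.round(4),np.hypot(*(Rr-L)[:2]),((L+Rr)/2).round(4))
E
```

```text
[0.4928 0.0961 0.126 ] [0.4692 0.0141 0.141 ] 0.08530022638138103 -0.2803873807507946
legs [0.4724 0.0805 0.126 ] [0.5036 0.0728 0.126 ] 0.03219421778271729 [0.488  0.0767 0.126 ]
legs [0.4656 0.061  0.126 ] [0.4989 0.0527 0.126 ] 0.03431075866185367 [0.4823 0.0569 0.126 ]
```

Request:
{"name": "arm_command", "arguments": {
  "motion": [
    [[0,0,0,0.15,0,0,0.5],[0,0,0,0.3,0,0,0.5],[0,0,0,0.3,0,0,0.5],[0,0,0,0.3,0,0,0.5]]
  ]
}}

```text
time: 7.5
tool_pos: [0.4789, 0.0737, 0.2657]
tool_rot: [-3.141, 0.0, 1.332]
contact_force: [0.8, -0.8, -1.0]
opening: 0.0687
```

```bash
python3 - <<'E'
from h import *
import pickle
o=robot.observe(); print(o["time"],o["tool_pos"],o["tool_rot"])
c=robot.read_camera("wrist"); save(c,"w8.png",(250,100,390,205),5.7); pickle.dump(c,open("w8.pkl","wb"))
E
```

```text
7.5 [0.47891088 0.07366157 0.26567801] [-3.14104640e+00  3.46238470e-04  1.33247067e+00]
```

View pics/w8.png

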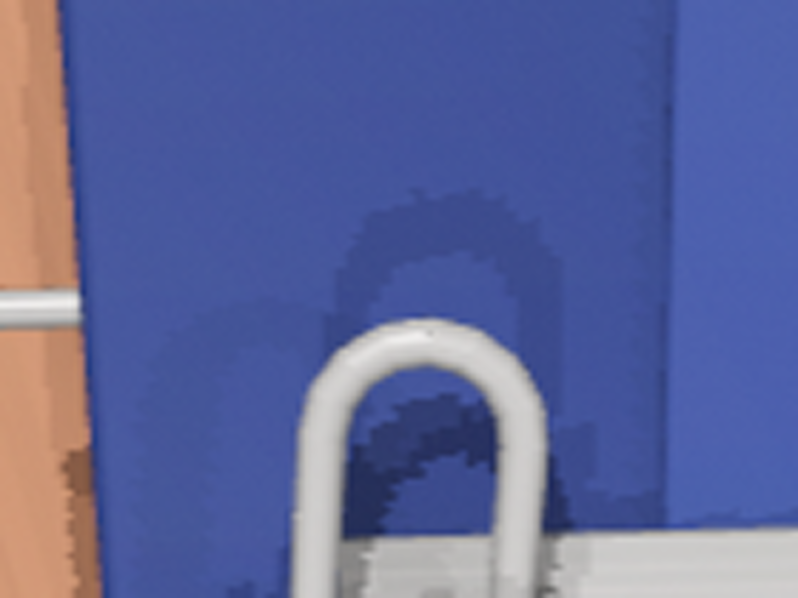

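```bash
python3 - <<'E'
from h import *
import pickle
c=pickle.load(open("w8.pkl","rb")); save(c,"w8b.png",(250,145,390,250),5.7)
c7=pickle.load(open("w7.pkl","rb"))
f=lambda p:(250+p[0]/5.7,100+p[1]/5.7); g=lambda p:(270+p[0]/5.7,30+p[1]/5.7)
print("bow",tri([(c,*f((423,318))),(c7,*g((312,118)))]), wh(c,*f((423,318)),.126))
E
```

```text
bow (array([0.49290684, 0.09612418, 0.12559617]), [[0.2, 0.0], [-0.2, 0.0]]) [0.49270885 0.09625141 0.126     ]
```

View pics/w8b.png

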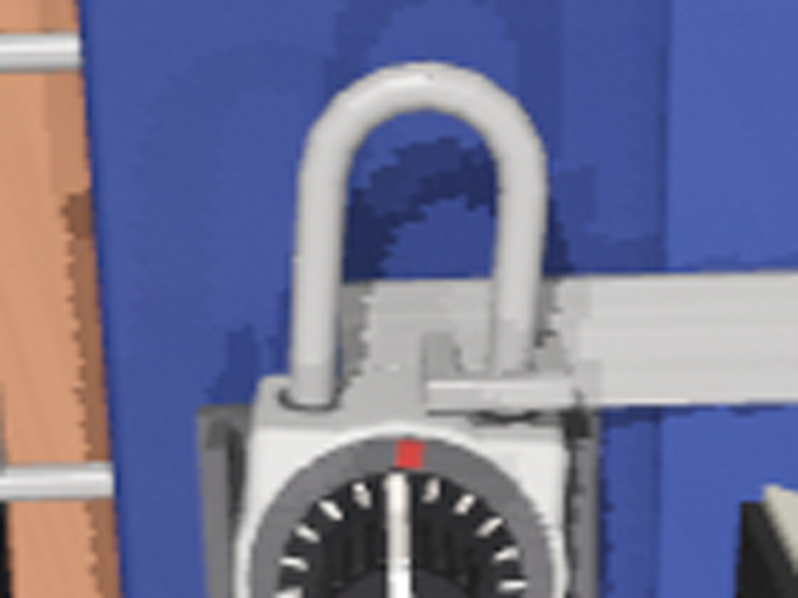

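```bash
python3 - <<'E'
from h import *
import pickle
c=pickle.load(open("w8.pkl","rb"));a=pickle.load(open("w1.pkl","rb"))
f=lambda p:(250+p[0]/5.7,145+p[1]/5.7)
y=np.array([.24,.971,0])
bt=wh(c,*f((423,62)),.126)
for z,p in [(.126,(310,402)),(.130,(312,396))]: print("emerge",(bt-wh(c,*f(p),z))@y)
red=wh(c,*f((408,455)),.141); print("red-bow",(bt-red)@y)
fa=lambda p:(265+p[0]/5.7,115+p[1]/5.7)
b0=wh(a,*fa((733,293)),.126); print("before: emerge",(b0-wh(a,*fa((420,215)),.126))@y,"red-bow",(b0-wh(a,*fa((409,335)),.141))@y)
def leg(x0,x1): 
    d=wh(c,*f(x1),.126)-wh(c,*f(x0),.126); return np.arctan2(d[1],d[0])-np.pi/2
print("yaw hinge",leg((313,370),(323,200)),"free",leg((513,350),(523,200)))
L=wh(c,*f((319,270)),.126);R=wh(c,*f((518,270)),.126);print(L,R,(L+R)/2,np.hypot(*(R-L)[:2]), bt)
print("hasp edge y rel bow",[(wh(c,*f(p),.115)-bt)@y for p in [(600,275),(600,400)]])
E
```

```text
emerge 0.0600792198767216
emerge 0.057411519627478334
red-bow 0.06364598055209239
before: emerge 0.05504924002151155 red-bow 0.05856506729233209
yaw hinge -0.30243013553279496 free -0.27736958696839475
[0.46729464 0.0654221  0.126     ] [0.50028992 0.05743173 0.126     ] [0.48379228 0.06142691 0.126     ] 0.033948989561274436 [0.49268993 0.09617035 0.126     ]
hasp edge y rel bow [np.float64(-0.04004293566751738), np.float64(-0.06373325220574248)]
```

Request:
{"name": "arm_command", "arguments": {
  "motion": [
    [[0,0,0.02,-0.006,0.023,0.1,0.35],[0,0,0.02,-0.006,0.023,0.25,0.35],[0,0,0.02,-0.006,0.023,0.37,0.35],[0,0,0.02,-0.006,0.023,0.37,0.35],[0,0,0.02,-0.006,0.023,0.37,0.35]]
  ]
}}

```text
time: 8.05
tool_pos: [0.4855, 0.0684, 0.1557]
tool_rot: [-3.141, 0.0, 1.298]
contact_force: [-0.3, -0.1, 0.1]
opening: 0.0618
```

```bash
python3 - <<'E'
from h import *
o=robot.observe(); print(o["time"],o["tool_pos"],o["tool_rot"],o["opening"])
c=robot.read_camera("wrist"); save(c,"w9.png",(160,160,480,380),2.5)
E
```

```text
8.05 [0.48551832 0.06836876 0.15574007] [-3.14141644e+00  8.24365798e-05  1.29754180e+00] 0.06177684331675826
```

View pics/w9.png

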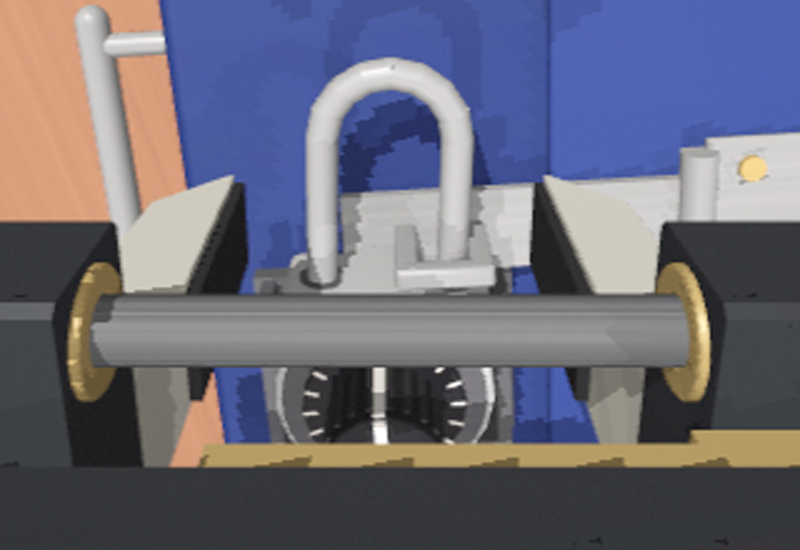

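Request:
{"name": "arm_command", "arguments": {
  "motion": [
    [[0,0,0,0.006,0,0.05,0.35],[0,0,0,0.006,0,0.1,0.35],[0,0,0,0.006,0,0.13,0.35],[0,0,0,0.006,0,0.142,0.35],[0,0,0,0.006,0,0.142,0.35],[0,0,0,0.006,0,0.142,0.35]]
  ]
}}

```text
time: 8.7
tool_pos: [0.4864, 0.0709, 0.1133]
tool_rot: [3.14, -0.0, 1.299]
contact_force: [0.6, 0.1, 0.1]
opening: 0.062
```

```bash
python3 - <<'E'
from h import *
o=robot.observe(); print(o["time"],o["tool_pos"],o["tool_rot"],o["opening"],o["contact_force"])
c=robot.read_camera("wrist"); save(c,"w10.png",(160,160,480,380),2.5)
E
```

```text
8.7 [0.48636345 0.07085474 0.1133009 ] [ 3.14002122e+00 -4.93438997e-04  1.29909527e+00] 0.06198993558862531 [0.56184591 0.1006375  0.1094044 ]
```

View pics/w10.png

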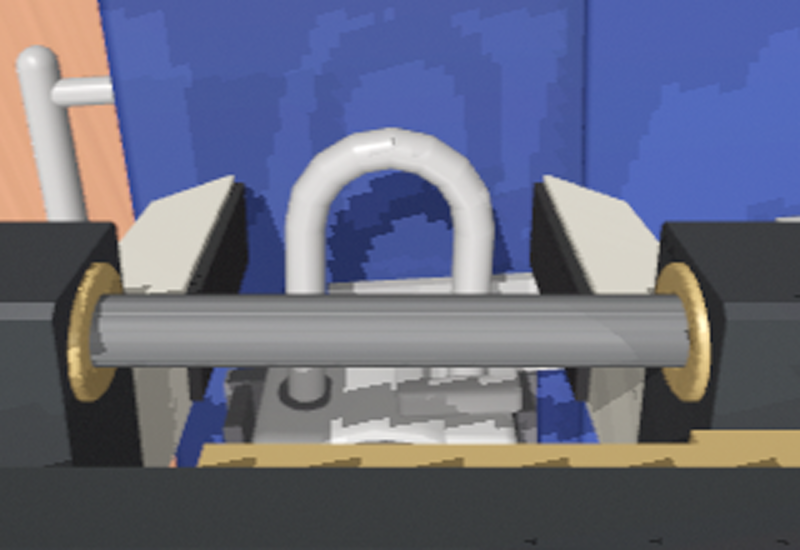

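Both legs lie centred between the fingers, with the hasp strap clear of them. Closing now.

Request:
{"name": "arm_command", "arguments": {
  "motion": [
    [[0,0,0,0,0,0,0.1],[0,0,0,0,0,0,0],[0,0,0,0,0,0,-0.2],[0,0,0,0,0,0,-0.2],[0,0,0,0,0,0,-0.2],[0,0,0,0,0,0,-0.2]]
  ],
  "grip_force": 30
}}

```text
time: 9.35
tool_pos: [0.4859, 0.0709, 0.1125]
tool_rot: [3.141, -0.0, 1.299]
contact_force: [-0.1, 0.6, 0.6]
opening: 0.0409
```

Request:
{"name": "arm_command", "arguments": {
  "motion": [
    [[0,0,0,0.012,0,0,-0.2],[0,0,0,0.022,0,0,-0.2],[0,0,0,0.032,0,0,-0.2],[0,0,0,0.042,0,0,-0.2],[0,0,0,0.05,0,0,-0.2],[0,0,0,0.058,0,0,-0.2],[0,0,0,0.058,0,0,-0.2],[0,0,0,0.058,0,0,-0.2]]
  ]
}}

```text
time: 10.15
tool_pos: [0.4906, 0.0881, 0.1125]
tool_rot: [3.141, -0.001, 1.299]
contact_force: [0.7, 0.7, 1.0]
opening: 0.0407
```

```bash
python3 - <<'E'
from h import *
o=robot.observe(); print(o["time"],o["tool_pos"],o["tool_rot"],o["opening"],o["contact_force"])
c=robot.read_camera("wrist"); save(c,"w11.png",(160,160,480,380),2.5)
E
```

```text
10.15 [0.49059228 0.08809998 0.11251337] [ 3.14122614e+00 -8.88295900e-04  1.29912253e+00] 0.04066936078349695 [0.74569336 0.73297247 1.0318412 ]
```

View pics/w11.png

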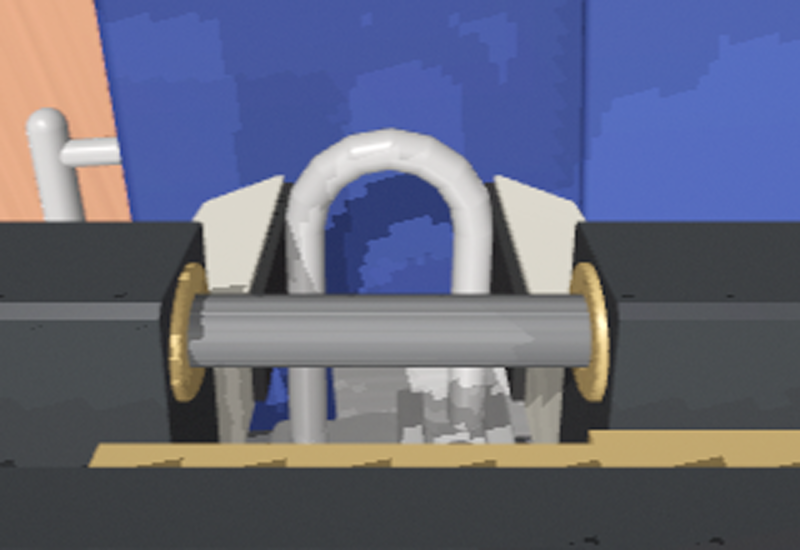

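Request:
{"name": "arm_command", "arguments": {
  "motion": [
    [[0,0,0,0.004,0,0,-0.2],[0,0,0,0.008,0,0,-0.2],[0,0,0,0.01,0,0,-0.2],[0,0,0,0.01,0,0,-0.2]]
  ]
}}

```text
time: 10.6
tool_pos: [0.4912, 0.0905, 0.1124]
tool_rot: [3.141, 0.0, 1.299]
contact_force: [1.0, -1.6, -0.3]
opening: 0.041
```

Request:
{"name": "arm_command", "arguments": {
  "motion": [
    [[0,0,0,0.005,0,0,-0.2],[0,0,0,0.01,0,0,-0.2],[0,0,0,0.01,0,0,-0.2]]
  ]
}}

```text
time: 10.9
tool_pos: [0.4913, 0.0913, 0.1122]
tool_rot: [-3.141, 0.004, 1.3]
contact_force: [-0.6, -13.0, 1.4]
opening: 0.0404
```

Request:
{"name": "arm_command", "arguments": {
  "motion": [
    [[0,0,0,0,0,0,0],[0,0,0,0,0,0,0.2],[0,0,0,0,0,0,0.35],[0,0,0,0,0,-0.06,0.35],[0,0,0,0,0,-0.2,0.35],[0,0,0,-0.1,0,-0.35,0.35],[0,0,0,-0.2,0,-0.5,0.35],[0,0,0,-0.2,0,-0.5,0.35]]
  ]
}}

```text
time: 11.7
tool_pos: [0.4773, 0.0341, 0.2673]
tool_rot: [3.133, -0.001, 1.298]
contact_force: [0.8, -0.1, 0.1]
opening: 0.0617
```

Request:
{"name": "arm_command", "arguments": {
  "motion": [
    [[0,0,0,-0.1,0,0,0.35],[0,0,0,-0.1,0,0,0.35],[0,0,0,-0.1,0,0,0.35]]
  ]
}}

```text
time: 12.0
tool_pos: [0.4676, 0.007, 0.2619]
tool_rot: [-3.141, -0.001, 1.298]
contact_force: [-0.0, -0.0, -0.8]
opening: 0.062
```

```bash
python3 - <<'E'
from h import *
import pickle
o=robot.observe(); print(o["time"],o["tool_pos"],o["tool_rot"],o["opening"],o["contact_force"])
c=robot.read_camera("wrist"); pickle.dump(c,open("w12.pkl","wb")); save(c,"w12.png",(240,40,410,240),3)
E
```

```text
12.0 [0.46758835 0.00698255 0.2619064 ] [-3.14057020e+00 -6.66759542e-04  1.29797964e+00] 0.061963955884485035 [-0.01434478 -0.01917468 -0.82481128]
```

View pics/w12.png

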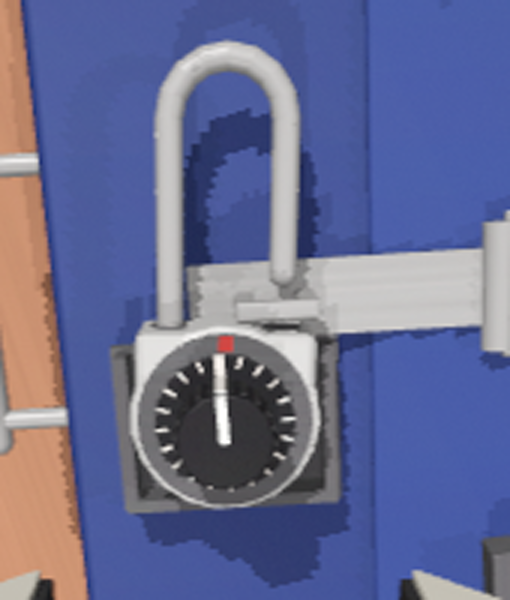

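Request:
{"name": "arm_command", "arguments": {
  "motion": [
    [[0,0,-0.09,0.025,0,0,0.35],[0,0,-0.18,0.025,0,0,0.35],[0,0,-0.27,0.025,0,0,0.35],[0,0,-0.36,0.025,0,0,0.35],[0,0,-0.45,0.025,0,0,0.35],[0,0,-0.54,0.025,0,0,0.35],[0,0,-0.63,0.025,0,0,0.35],[0,0,-0.7,0.025,0,0,0.35]]
  ]
}}

```text
time: 12.85
tool_pos: [0.4699, 0.0151, 0.2618]
tool_rot: [-3.141, -0.001, 2.405]
contact_force: [-0.0, 0.5, 0.5]
opening: 0.0623
```

Request:
{"name": "arm_command", "arguments": {
  "motion": [
    [[0,0,-0.09,0,0,0,0.35],[0,0,-0.18,0,0,0,0.35],[0,0,-0.27,0,0,0,0.35],[0,0,-0.3,0,0,0,0.35],[0,0,-0.3,0,0,0,0.35],[0,0,-0.3,0,0,0,0.35]]
  ]
}}

```text
time: 13.45
tool_pos: [0.4698, 0.0147, 0.262]
tool_rot: [3.141, -0.001, 2.869]
contact_force: [-0.7, -0.0, -0.9]
opening: 0.0619
```

```bash
python3 - <<'E'
from h import *
import pickle
o=robot.observe(); print(o["time"],o["tool_pos"],o["tool_rot"],o["opening"],o["contact_force"])
c=robot.read_camera("wrist"); pickle.dump(c,open("w13.pkl","wb")); save(c,"w13.png",(260,110,420,230),5)
E
```

```text
13.45 [0.46984076 0.01469064 0.26199844] [ 3.14139973e+00 -8.39078706e-04  2.86933416e+00] 0.06193510682259336 [-0.72077082 -0.01944635 -0.9055902 ]
```

View pics/w13.png

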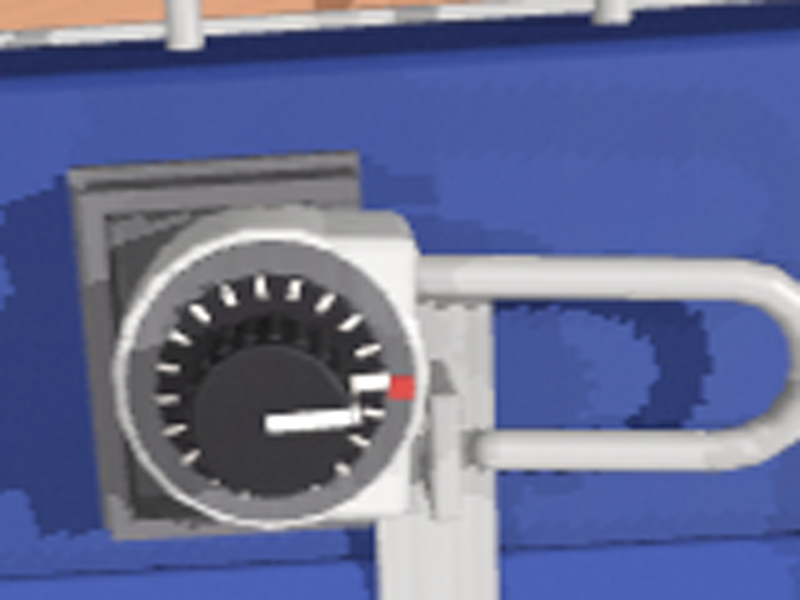

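```bash
python3 - <<'E'
from h import *
import pickle
c=pickle.load(open("w13.pkl","rb"))
f=lambda p:(260+p[0]/5,110+p[1]/5)
k=wh(c,*f((272,421)),.1635); b=wh(c,*f((268,380)),.141); print(k,b)
bt=wh(c,418+3,0,.126)
u=np.array([.27,.963,0])
e=wh(c,*f((472,448)),.126); s=wh(c,*f((463,448)),.135)
print("free end dist from centre",(e-b)@u)
d=k-np.array([.4698,.0147,.1635]); y=2.869
print("tool",d[0]*np.cos(y)+d[1]*np.sin(y), d[0]*np.sin(y)-d[1]*np.cos(y))
save(c,"w13b.png",(300,130,460,250),5)
E
```

```text
[0.46902107 0.01454263 0.1635    ] [0.46808378 0.01397486 0.141     ]
free end dist from centre 0.03936362134332435
tool 0.000707800099731637 -0.00036126659694629774
```

Request:
{"name": "arm_command", "arguments": {
  "motion": [
    [[0,0,0,0.002,0,0.12,0.35],[0,0,0,0.002,0,0.24,0.35],[0,0,0,0.002,0,0.33,0.35],[0,0,0,0.002,0,0.37,0.35],[0,0,0,0.002,0,0.385,0.35],[0,0,0,0.002,0,0.385,0.35],[0,0,0,0.002,0,0.385,0.35],[0,0,0,0.002,0,0.385,0]]
  ],
  "grip_force": 40
}}

```text
time: 14.3
tool_pos: [0.4699, 0.0141, 0.1478]
tool_rot: [3.141, 0.002, 2.87]
contact_force: [-0.2, 0.3, 0.1]
opening: 0.0578
```

Request:
{"name": "arm_command", "arguments": {
  "motion": [
    [[0,0,0,0,0,0,-0.3],[0,0,0,0,0,0,-1],[0,0,0,0,0,0,-1],[0,0,0,0,0,0,-1],[0,0,0,0,0,0,-1],[0,0,0,0,0,0,-1]]
  ]
}}

```text
time: 14.9
tool_pos: [0.4692, 0.0137, 0.1471]
tool_rot: [-3.141, 0.0, 2.87]
contact_force: [-2.4, -3.1, 2.5]
opening: 0.0268
```

```bash
python3 - <<'E'
from h import *
o=robot.observe(); print(o["time"],o["tool_pos"],o["tool_rot"],o["opening"],o["contact_force"])
c=robot.read_camera("wrist"); save(c,"w14.png",(160,100,480,340),2.5)
E
```

```text
14.9 [0.46924705 0.01373818 0.14708512] [-3.14100317e+00  2.06524370e-04  2.87000817e+00] 0.026847843527396498 [-2.41068057 -3.0862082   2.48621554]
```

View pics/w14.png

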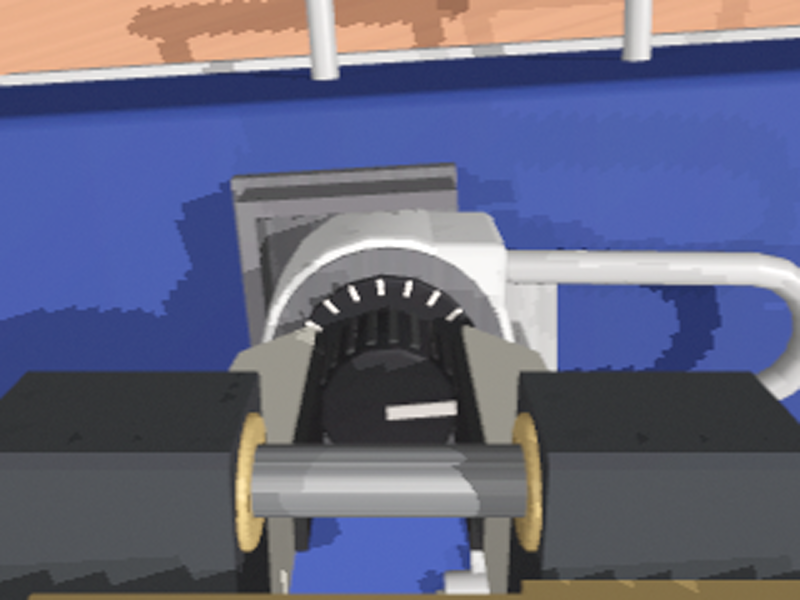

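Gripped at 26.8 mm. I'll lift slowly and straight up at first.

Request:
{"name": "arm_command", "arguments": {
  "motion": [
    [[0,0,0,0,0,-0.01,-1],[0,0,0,0,0,-0.025,-1],[0,0,0,0,0,-0.045,-1],[0,0,0,0,0,-0.07,-1],[0,0,0,0,0,-0.095,-1],[0,0,0,0,0,-0.12,-1],[0,0,0,0,0,-0.14,-1],[0,0,0,0,0,-0.14,-1]]
  ]
}}

```text
time: 15.75
tool_pos: [0.47, 0.0142, 0.1901]
tool_rot: [3.141, 0.002, 2.87]
contact_force: [0.1, -0.1, -4.2]
opening: 0.0271
```

```bash
python3 - <<'E'
from h import *
o=robot.observe(); print(o["time"],o["tool_pos"],o["opening"],o["contact_force"])
c=robot.read_camera("wrist"); save(c,"w15.png",(160,100,480,340),2.5)
c=robot.read_camera("scene"); save(c,"s15.png",(270,130,430,250),5)
E
```

```text
15.75 [0.46999282 0.01423895 0.19011875] 0.027068911237654467 [ 0.13424671 -0.12302519 -4.17845077]
```

View pics/w15.png

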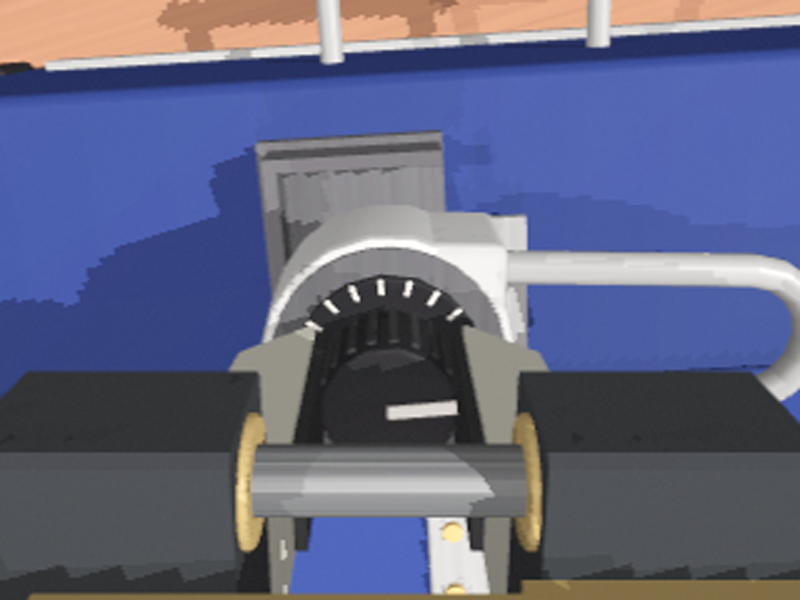

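View pics/s15.png

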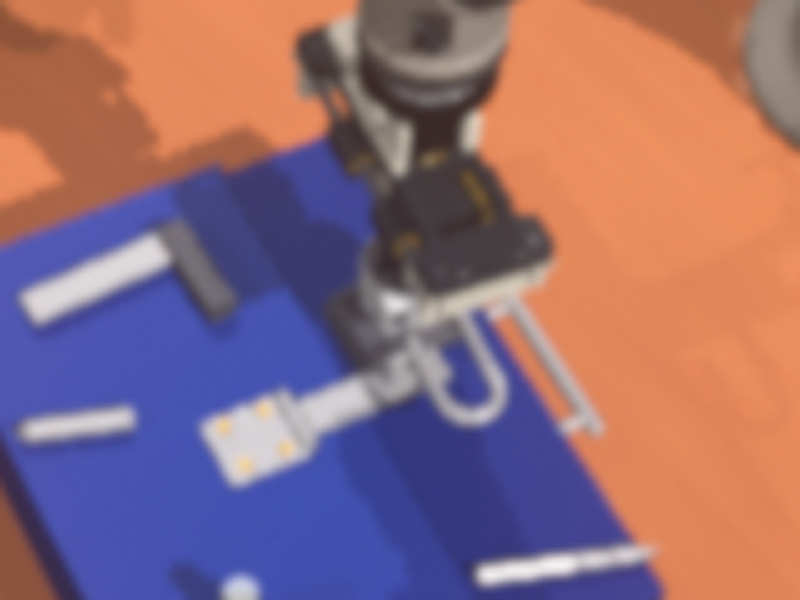

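The lock is off the guard and level, with its weight showing as 4 N. I'll raise it another 120 mm.

Request:
{"name": "arm_command", "arguments": {
  "motion": [
    [[0,0,0,0,0,-0.04,-1],[0,0,0,0,0,-0.1,-1],[0,0,0,0,0,-0.17,-1],[0,0,0,0,0,-0.24,-1],[0,0,0,0,0,-0.31,-1],[0,0,0,0,0,-0.36,-1],[0,0,0,0,0,-0.39,-1],[0,0,0,0,0,-0.4,-1]]
  ]
}}

```text
time: 16.65
tool_pos: [0.4694, 0.0141, 0.3093]
tool_rot: [3.141, 0.001, 2.87]
contact_force: [0.1, -0.1, -4.1]
opening: 0.0268
```

Request:
{"name": "arm_command", "arguments": {
  "motion": [
    [[0,0,0,0,0,0,-1],[0,0,0,0,0,0,-1],[0,0,0,0,0,0,-1],[0,0,0,0,0,0,-1]]
  ]
}}

```text
time: 17.05
tool_pos: [0.4691, 0.0142, 0.3084]
tool_rot: [-3.142, -0.001, 2.87]
contact_force: [0.1, 0.5, -3.6]
opening: 0.0273
```

```bash
python3 - <<'E'
from h import *
o=robot.observe(); print(o["time"],o["tool_pos"],o["opening"],o["contact_force"])
c=robot.read_camera("wrist"); save(c,"w16.png",(160,100,480,340),2.5)
c=robot.read_camera("scene"); save(c,"s16.png",(240,100,430,240),4.2)
c=robot.read_camera("top"); save(c,"t16.png",(240,115,400,250),5)
E
```

```text
17.05 [0.46909088 0.014163   0.3083558 ] 0.0272796264563478 [ 0.08252558  0.5479795  -3.58296089]
```

View pics/w16.png

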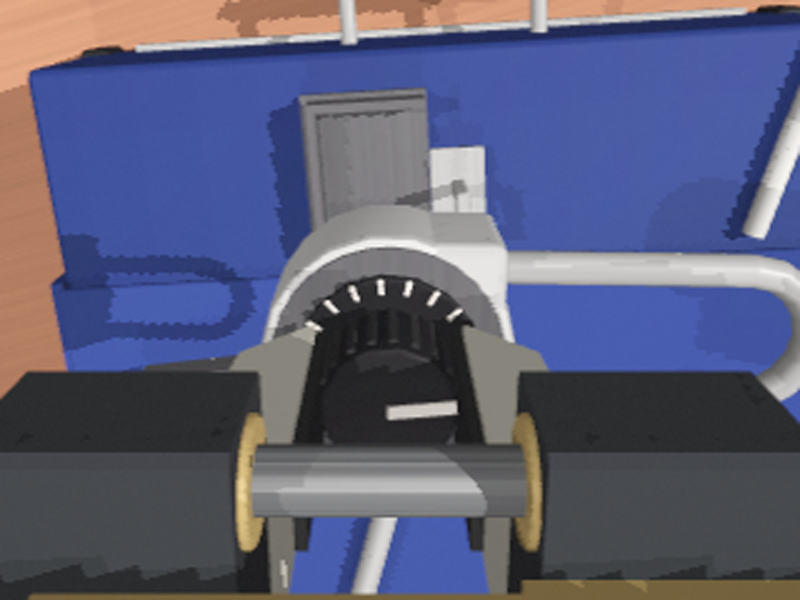

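View pics/s16.png

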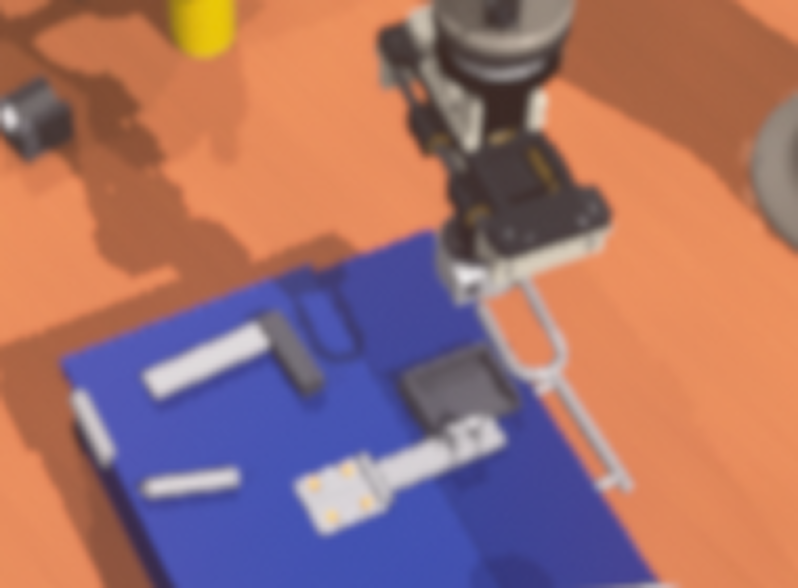

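View pics/t16.png

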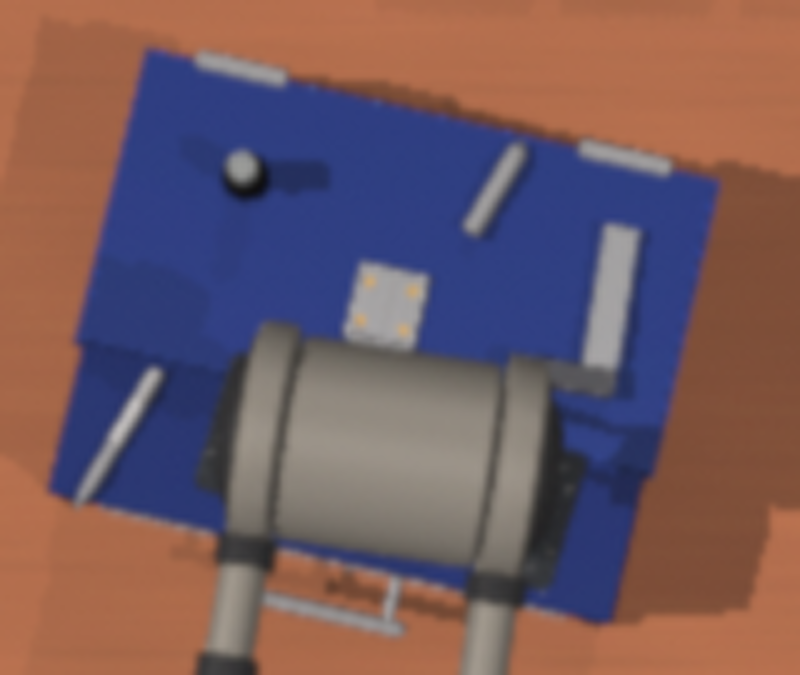

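The lock is 16 cm up and level, and the shackle's reach in the wrist view is unchanged from before the lift. The tools are where they were, so I'm handing in.

```bash
python3 -c "
from cell import robot
print(robot.hand_in()); o=robot.observe(); print(o['time'],o['tool_pos'],o['opening'])"
```

```text
the job is handed in; nothing more can be done
None
the job is handed in; nothing more can be done
```

The padlock is unlocked, fully open, off the hasp and held about 16 cm above where it lay. The job was handed in at about 17 s, and no verdict was reported.

- **Dial:** I turned it about 120° clockwise to the red mark. The white line stopped about 0.1 rad short of the mark's centre. The shackle had sprung out about 5 mm by camera measurement.
- **Shackle:** I pulled it out about 20 mm to its stop, where the force rose to 13 N. Its free leg measured about 39 mm from the lock's centre, past the staple's far face at 33.5 mm.
- **Lift:** I gripped the knob with the jaws along the shackle and raised the lock straight up, 161 mm by the tool position.

In the last pictures the lock hung level with the shackle's reach unchanged, and about 4 N of weight was on the wrist. The tools on the chest looked unmoved in the top view. The arm partly hid the square there, but it looked in place in the scene view. I did not look at the hammer in the last pictures. One early reading of the bow's distance gave 3.6 mm of shackle movement instead of about 5; a closer view gave 5 mm.

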